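# Hook the watch-case tray out to its stop

### The job

Take the hook tool from its rest, hook it behind the tray's wire bail and, gently and without the gripper or arm touching the tray, drag the tray out from the dust cover until it is square against both steel stop lugs; hold it there under a light pull of about 8 N for a second (less than 5 N does not seat it, more than 13 N harms the watch cases). Then unhook, leaving the tray touching the lugs, and lay the tool back in its rest; everything else on the bench stays where it is.

Things in the scene. Friction and masses are not known exactly. Their poses are not given: they have to be found in the camera images.
- dock: Fixed slideway: grey base plate x = -50 to +250 mm, 145 mm wide, top 6 mm above the bench; two side rails 22 mm high, inner faces at y = +-62.5 mm. Origin on the bench on the slideway's middle line, 50 mm from its near end; +x runs along the slideway, away from the robot, under the dust cover; z up. The tray is dragged towards -x.
- cover_edge (a point): Middle of the near edge of the clear dust cover, at its underside: 85 mm along the dock's +x, 116 mm above the bench. The cover is fixed, 5 mm thick, 145 mm wide and runs from here 165 mm on along the dock's x, on corner posts. The gripper does not fit under it; the hook does.
- stop: The stop at the slideway's near end: a crossbar fixed to the dock (origin, axes as the dock's) carrying two dark steel lugs on rods, y = +-40 to +-60 mm, tops 27 mm above the bench. The lugs' tray-side faces are set by hand anywhere from x = 0 to +30 mm; this is not reported: feel for it. They are sprung, both together 3 N/mm over 8 mm. The bail passes between them.
- tray: Loose white tray 100 (x) x 120 (y) x 22 mm high with steel watch cases in its wells, 0.42 to 0.78 kg, flat on the base plate between the rails (2.5 mm play each side); slides with 1 to 6 N. Origin under the middle of its front wall's outer face (6 mm above the bench); +x to its rear, z up. Starts at x = 85 to 105 mm of the dock.
- bail_bar (a point): Middle of the cross bar of the tray's steel wire bail, at (-26, 0, 18) mm in the tray's frame, axes as the tray's. The bar is 8 mm thick and runs from y = -28 to +28 mm; wires at its ends join it to the front wall. The opening between bar and wall is 22 mm (x) by 48 mm (y).
- hook_tool: Loose hook tool, 0.15 kg: black handle 90 (x) x 14 (y) x 18 mm high; from its +x end a steel rod 9 mm thick runs on level at z = 9 mm to x = 100 mm, then turns straight down to z = -51.5 mm. Origin under the handle's middle, z up. Lies level in its rest along the rest's x, origin 68 mm above the bench. Grip it at its middle, across y, between the uprights.
- hook_tip (a point): The lower end of the hook, at (100, 0, -51.5) mm in the tool's frame, axes as the tool's. About 8 mm above the dock's base plate (tool's origin 66 mm above the bench) is a good depth for hooking the bar.
- rest: Fixed aluminium rest for the tool, left or right of the dock: base 100 x 50 x 10 mm and two uprights 8 mm thick, 44 mm wide at x = +-36 mm, each with an open-topped notch 24 mm wide (y), floor 68 mm above the bench, cheeks 12 mm higher. Origin on the bench under its middle; the tool lies along its x.
- loupe: Bystander: black eyepiece 38 mm wide, 40 mm high, beside the dock on its +y side. Origin under its middle.
- jar: Bystander: small glass jar 40 mm wide, 50 mm high, beside the dock on its -y side. Origin under its middle.
- blower: Bystander: rubber blower bulb 58 mm wide, 90 mm high with its nozzle up. Origin under its middle.
- case_ring: Bystander: brass ring 52 mm wide, 14 mm high. Origin under its middle.
- brush: Bystander: brush lying on the bench. Origin under its middle.
- dish: Bystander: glass dish 64 mm wide, 22 mm high. Origin under its middle.
- oil_pot: Bystander: small steel pot 26 mm wide, 18 mm high. Origin under its middle.
Not all that is in view belongs to the job. There is more than one size of the hook_tool; the one meant has the size given above.

How it is judged:
By the outcome, as a careful person would: the job done as asked, in the order asked, and still so for the second after the job is handed in, with the robot touching nothing.
It also fails if it takes over 61 s, if anything falls off the work surface, if the arm or the gripper's body presses on something with over 40 N, if the wrist force passes 120 N, or if a joint passes its speed limit or range.

### The arm

A 6-joint arm with a two-finger parallel gripper is mounted at the origin on the work surface. World frame = base frame: x ahead of the robot, y to its left, z up, the work surface at z = 0. Lengths are in mm, angles in rad, forces in N, time in s.
With the tool pointing down it reaches from about 300 to 775 mm from the base axis. Payload 14.6 kg.
Tool frame: the origin (TCP) lies at the very end of the fingers, on their centre line; the grasp point (between the pads) lies 19 mm behind it (pinch_z is the distance from the TCP to the grasp point, in mm); x points along the fingers, z is the direction in which the jaws open and shut, and the axes are right-handed (so a half turn about x gives the same grasp; the last joint's range is limited). The gripper opens to 94 mm and grips with 3 to 60 N. Pads are 16 mm wide; open, the fingers measure 119 mm over their backs; the gripper's body (75 mm by 177 mm) begins 78 mm behind the grasp point.
Start: joints at [1.177, 0.3, 1.521, -0, 1.321, -0.067], TCP at [176.555, 520.881, 181.346] pointing down, gripper open.
Joint ranges: [-3.03, 3.03], [-0.79, 2.21], [0.23, 2.52], [-1.04, 4.18], [0, 3.07], [-2.55, 2.55]. Speed limits (rad/s): [2.22, 2.22, 2.57, 3.14, 3.14, 3.14].

### API

Orientations are given as [roll, pitch, yaw] about the fixed x, y, z axes, in that order (R = Rz(yaw) Ry(pitch) Rx(roll)).
In Python, from cell import read_state, camera, sign_off, pinch_z gives the robot as it stands. The module is installed in compiled form; this text tells all that it offers.
- The arm moves only by the tool arm_command, never from a script. Its argument "series" is a list of rows, each a list of 3 entries, a list of its own where there are three numbers: the finger opening in mm, from 0 to 94, then the shift along the tool's x, y, z in mm, then the turn about the tool's x in degrees. A call has 1 to 12 rows; each row is the pose to reach, as a shift and turn from the pose measured when the call began, along the tool's axes at that moment; what a row does not reach only later rows make up. A row lasts 1/8 s, in which the tool goes at most 62.5 mm and 10.7 degrees, less where a joint would pass 70% of its speed; a pose out of reach is approached as far as the arm can. A call with a gripper value outside its range is refused whole. The fingers move at their own pace and stop on an object; "newtons" is the grip in N (left out, the last holds). Time passes only in rows, so rows that repeat a pose let the fingers close. It gives the time, the measured TCP pose, the force and the opening at its end, in the units of the state.
- read_state(): the state, without advancing time (a new reading comes with each control period).
- camera(name): name is "scene" or "top" or "wrist"; returns a dict with "pixels" (384x512x3 uint8, red, green, blue), "range_z" (384x512 float32, mm along the optical axis (not along the pixel's ray), 0 where there is no reading), "fov_y" (degrees; the focal length in pixels is half the picture's height over the tangent of half this angle, whatever the lens; pixels are square), "cx", "cy" (the principal point, pixels), "R" (3x3) and "t" (3): a world point X has camera coordinates R X + t. Camera axes: x right, y down, z forward; pixel columns grow to the right and rows downward; lengths in mm; the calibration is good to about 2 mm. A picture is of the moment at which its call begins.
- sign_off(): hands the job in, once; it reports no verdict.
The state is a dict: "clock": time; "joints": joint angles; "qd": joint speeds; "effort": joint torques, N m; "eef_pos": TCP position; "eef_rot": TCP orientation; "wrist_force": force on the tool from outside, world axes, zero at the start; "moment": the same for the moment, N m; "finger_gap": finger opening in mm.
Only numpy, scipy, OpenCV 4.12 (cv2) and the standard library are available. Lean on these libraries where they do the work, as an engineer would, in place of code of your own. Each camera call takes 0.05 s, during which the arm holds its last target.

## Working session

There is one attempt and no reset: what is moved stays moved. The work goes in short steps, Python scripts to look and compute and a tool call to move; the robot and the scene stay as the last step left them, time stands still between calls to the robot, and variables do not carry over. Pictures are saved under pics/ and viewed, and the job is handed in when it is done.

Besides the shell and the picture viewer there is one more tool, called as name(argument=value, ...), one argument or row to a line, values as JSON. arm_command: Moves the arm, as the interface text tells. Its arguments: {"type":"object","properties":{"series":{"type":"array"},"newtons":{"type":"number"}},"required":["series"]}

```bash
mkdir -p pics
python3 - <<'E'
from cell import read_state, camera, pinch_z
import cv2
print(read_state(), pinch_z)
for n in ("scene","top","wrist"):
    c=camera(n); cv2.imwrite(f"pics/{n}0.png",c["pixels"][:,:,::-1]); print(n,c["fov_y"],c["cx"],c["cy"],c["R"],c["t"])
E
```

```text
{'clock': 0.0, 'joints': array([ 1.17735183e+00,  3.00460430e-01,  1.52157380e+00,  2.38813712e-05,
        1.32066654e+00, -6.66227071e-02]), 'qd': array([-0.00082595, -0.0014199 ,  0.00062802,  0.00032597, -0.00086589,
        0.00066814]), 'effort': array([ 2.74908211e-05, -5.31808627e+01, -3.52736020e+01,  7.08492519e-02,
        2.44693703e-02, -7.76912998e-05]), 'eef_pos': array([176.4707407 , 520.62784449, 180.79526892]), 'eef_rot': array([ 3.05409819,  1.56968797, -1.98511851]), 'wrist_force': array([ 0.34183733, -0.49100684, -0.14463835]), 'moment': array([0.01774566, 0.0364257 , 0.04708806]), 'finger_gap': 93.86880912248702} 18.8
scene 57.08721750646192 253.26358137771348 187.65753553631532 [[ 0.66649816  0.74544807  0.00934797]
 [ 0.55023718 -0.48342417 -0.68083781]
 [-0.5030102   0.45892074 -0.73237456]] [-336.20215466 -226.2336267  1216.12063716]
top 49.043876568461634 257.81984402940043 188.45776799680775 [[ 6.22922357e-04 -9.99942887e-01  1.06693244e-02]
 [-9.89787242e-01 -2.13745059e-03 -1.42536476e-01]
 [ 1.42551141e-01 -1.04715721e-02 -9.89732044e-01]] [   1.90948436  550.31825934 1453.76378387]
wrist 67.61699763752797 252.03649477526088 187.51155828258462 [[ 0.32185263  0.94678676 -0.00238956]
 [ 0.90830357 -0.30805634  0.28299454]
 [ 0.26719937 -0.09325298 -0.95911854]] [-548.1187254   -29.29509623  393.54120356]
```

View pics/scene0.png

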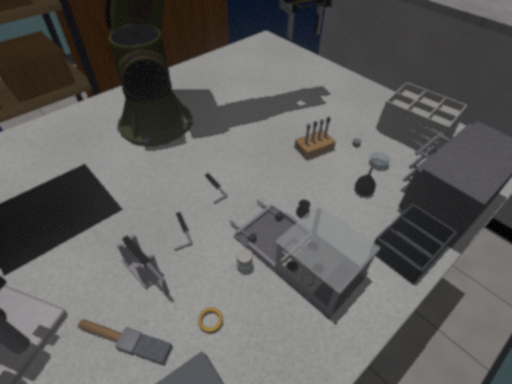

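View pics/top0.png

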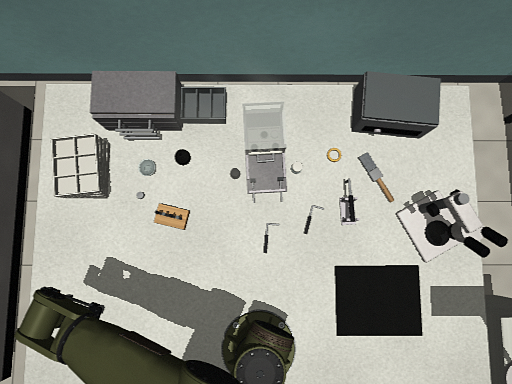

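View pics/wrist0.png

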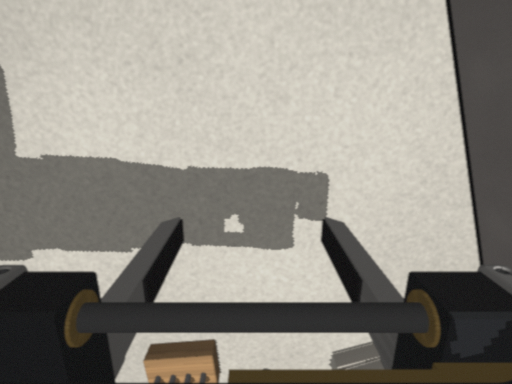

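```bash
cat > h.py <<'E'
import numpy as np, cv2
from cell import read_state, camera
def f(c): return 192/np.tan(np.radians(c["fov_y"]/2))
def proj(c,X):
    p=c["R"]@np.array(X,float)+c["t"]; return f(c)*p[0]/p[2]+c["cx"], f(c)*p[1]/p[2]+c["cy"]
def plane(c,u,v,z):
    d=c["R"].T@np.array([(u-c["cx"])/f(c),(v-c["cy"])/f(c),1.]); o=-c["R"].T@c["t"]
    return o+d*(z-o[2])/d[2]
def depthpt(c,u,v):
    z=c["range_z"][int(v),int(u)]
    return c["R"].T@(np.array([(u-c["cx"])/f(c)*z,(v-c["cy"])/f(c)*z,z])-c["t"])
def cloud(c):
    v,u=np.mgrid[0:384,0:512]; z=c["range_z"]
    P=np.stack([(u-c["cx"])/f(c)*z,(v-c["cy"])/f(c)*z,z],-1)-c["t"]
    P=P@c["R"]; P[z==0]=np.nan; return P
def crop(c,name,u0,v0,u1,v1,k):
    cv2.imwrite(f"pics/{name}.png",cv2.resize(c["pixels"][v0:v1,u0:u1,::-1],None,fx=k,fy=k,interpolation=cv2.INTER_CUBIC))
E
python3 - <<'E'
from h import *
c=camera("top"); crop(c,"t1",225,90,365,240,5)
s=camera("scene"); crop(s,"s1",105,190,385,310,2.8)
P=cloud(c)
# rest/tool area heights
print(np.round(P[172:228:3,340:360:3,2]))
print(P[200,348],P[200,265])
E
```

```text
[[ 4. -3.  5. -4.  1.  2. -0.]
 [-2. -1.  0.  1.  1.  1. -2.]
 [ 0. -3. -1.  4.  5.  1.  5.]
 [-2.  1. 49. 84. -2.  6.  2.]
 [ 2.  3.  2. 83.  4. -0.  1.]
 [-3.  1.  3. 84.  4. -5.  3.]
 [-4. -4.  6. 80.  4. -4.  4.]
 [ 8.  3. -0. 83.  6.  0.  4.]
 [ 4.  2.  1. 87. 89. -0. -3.]
 [ 6. 66. 76. 84. 91. 81.  6.]
 [16.  7.  8. 82. 89.  4. -1.]
 [11. 12.  8. 83. 94.  6. -2.]
 [ 6. 13.  9. 78. 87. 10. -1.]
 [ 7. 14.  6. 85. 85.  4.  3.]
 [ 1. 13. 10. 75. 87. -1.  3.]
 [ 1. 14. 17. 10. 83. -3.  1.]
 [ 4. 38. 79. 82. 85. 68. 64.]
 [-2. 13. 16. 13.  8. 13.  5.]
 [ 0.  1. -1.  7.  0.  5.  2.]]
[ 504.88635532 -307.41747342   80.72337105] [514.46380447 -24.00141469  -6.29574408]
```

View pics/t1.png

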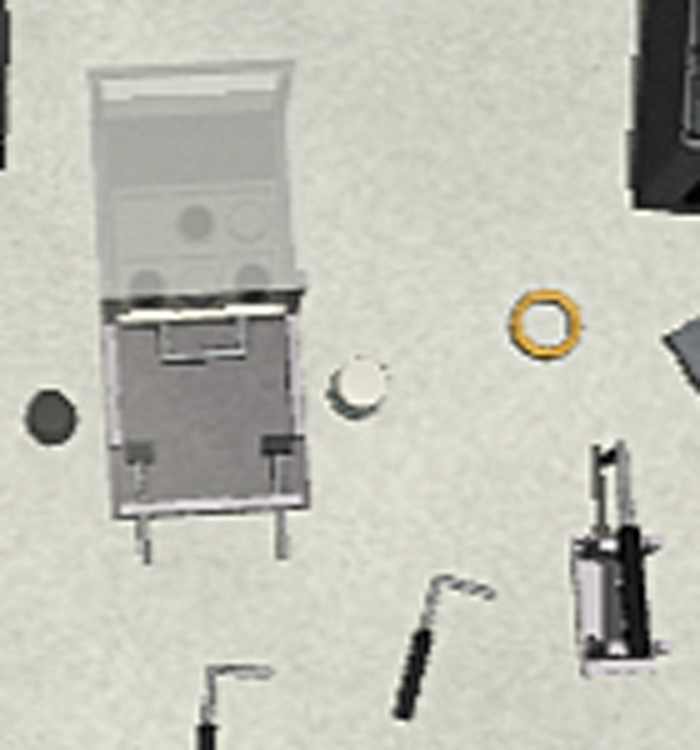

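View pics/s1.png

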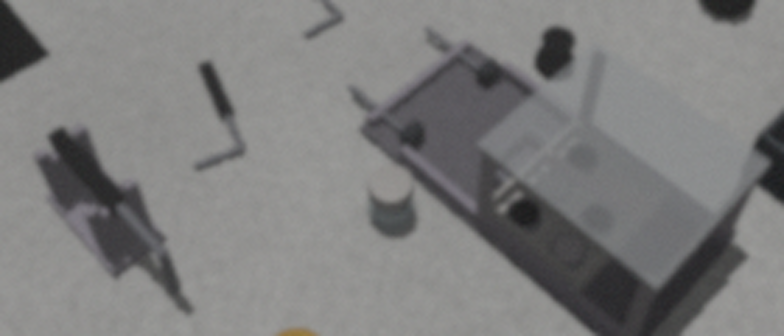

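Run:
```python
from h import *
from scipy.spatial.transform import Rotation as Ro
c=camera("top"); P=cloud(c); I=c["pixels"].astype(int)
# handle: dark & height >60 
m=(I.max(2)<60)&(P[...,2]>60)&(P[...,1]<-250)&(P[...,1]>-380)&(P[...,0]>400)&(P[...,0]<600)
m=m.astype(np.uint8); v,u=np.nonzero(m); print(len(u))
Q=np.array([plane(c,a,b,86)[:2] for a,b in zip(u,v)])
mu=Q.mean(0); w,V=np.linalg.eigh(np.cov(Q.T)); print("handle",mu,np.degrees(np.arctan2(V[1,1],V[0,1])), Q.min(0),Q.max(0), cv2.minAreaRect(Q.astype(np.float32)))
# dock base plate corners (top z=6/rails 22): near corners and cover edge pixel by eye in crop/5+offset
for n,(a,b),z in [("nearL",(112,518),6),("nearR",(310,508),6),("lugL",(140,462),27),("lugR",(277,453),27),("covL",(103,298),118),("covR",(305,290),118),("farL",(90,70),118),("farR",(295,62),118),("bailL",(160,357),28),("bailR",(245,354),28)]:
    print(n,plane(c,a/5+225-.4,b/5+90-.4,z).round(1))
s=read_state()
R=Ro.from_euler("xyz",s["eef_rot"]).as_matrix(); print(R.round(3))
w=camera("wrist"); print("cam pos",-w["R"].T@w["t"], "in tool", R.T@(-w["R"].T@w["t"]-s["eef_pos"]), R.T@w["R"].T)
```

```text
128
handle [ 478.13928953 -314.86117504] -176.0661757363127 [ 432.29958468 -326.96522536] [ 573.78311038 -289.12890735] ((503.0404052734375, -307.89691162109375), (37.81465148925781, 141.2173614501953), 88.16533660888672)
nearL [537.7  41.5   6. ]
nearR [ 545.3 -102.1    6. ]
lugL [575.5  21.3  27. ]
lugR [582.2 -77.1  27. ]
covL [673.9  46.5 118. ]
covR [679.9 -91.1 118. ]
farL [835.4  56.3 118. ]
farR [841.8 -85.6 118. ]
bailL [652.1   7.   28. ]
bailR [654.5 -54.4  28. ]
[[-0.    -0.947  0.321]
 [-0.     0.321  0.947]
 [-1.     0.    -0.   ]]
cam pos [ 97.87951845 546.65351642 384.74403346] in tool [-203.58816977   82.79671503   -0.84145183] [[ 1.37419803e-03 -2.83047619e-01  9.59104873e-01]
 [-8.41633117e-04 -9.59105766e-01 -2.83046677e-01]
 [ 9.99998702e-01 -4.18252239e-04 -1.55622350e-03]]
```

arm_command(
  series=[
    [60, [-60, -375, -158], -10],
    [60, [-60, -375, -158], -20],
    [60, [-60, -375, -158], -23],
    [60, [-60, -375, -158], -23],
    [60, [-60, -375, -158], -23],
    [60, [-60, -375, -158], -23],
    [60, [-60, -500, -700], -23],
    [60, [-60, -500, -700], -23],
    [60, [-60, -500, -700], -23],
    [60, [-60, -500, -700], -23],
    [60, [-60, -500, -700], -23],
    [60, [-60, -500, -700], -23],
  ],
  newtons=60,
)

```text
clock: 1.85
eef_pos: [433.3, -97.4, 239.4]
eef_rot: [-2.242, 1.57, -0.597]
wrist_force: [0.8, -0.1, -0.1]
finger_gap: 60.0
```

```bash
cat >> h.py <<'E'
from scipy.spatial.transform import Rotation as Ro
def pose():
    s=read_state(); return s["eef_pos"], Ro.from_euler("xyz",s["eef_rot"]).as_matrix(), s
def toolshift(target):
    p,R,s=pose(); return R.T@(np.array(target)-p)
def yaw():
    p,R,s=pose(); return np.degrees(np.arctan2(-R[0,2],R[1,2]))
E
python3 - <<'E'
from h import *
c=camera("wrist"); cv2.imwrite("pics/w1.png",c["pixels"][:,:,::-1]); print(yaw(),read_state()["joints"])
np.savez("w1.npz",**c)
E
```

```text
4.037522656244271 [-0.31514866  0.01864354  1.71145959 -0.00199388  1.41090892 -1.95609598]
```

View pics/w1.png

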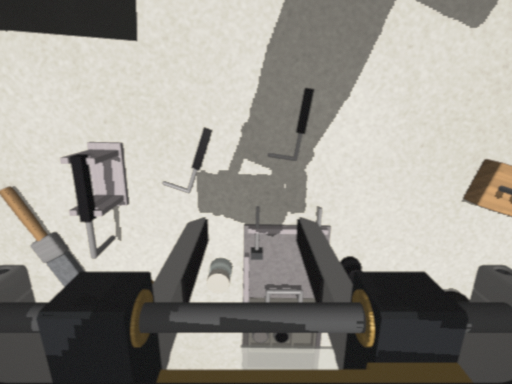

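arm_command(
  series=[
    [60, [0, -75, -224], 0],
    [60, [0, -75, -224], 0],
    [60, [0, -75, -224], 0],
    [60, [0, -75, -224], 0],
    [60, [0, -75, -224], 0],
    [60, [0, -75, -224], 0],
  ],
)

```text
clock: 2.65
eef_pos: [523.2, -320.9, 239.4]
eef_rot: [2.813, 1.569, -1.829]
wrist_force: [0.2, -0.0, 0.4]
finger_gap: 59.7
```

Run:
```python
from h import *
c=camera("wrist"); cv2.imwrite("pics/w2.png",c["pixels"][:,:,::-1]); print(yaw(),read_state()["joints"],read_state()["eef_pos"])
np.savez("w2.npz",**c)
```

```text
4.0726927619413775 [-6.08463014e-01  4.10284261e-01  1.23822414e+00 -1.58112331e-03
  1.49178470e+00 -2.25021749e+00] [ 523.27590018 -320.49225857  239.94246601]
```

View pics/w2.png

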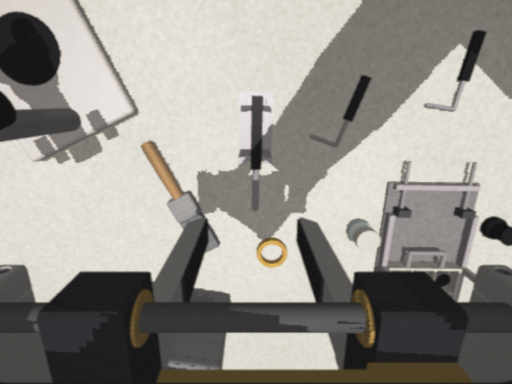

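Run:
```python
from h import *
c=dict(np.load("w2.npz"))
crop(c,"w2a",360,150,512,310,5); crop(c,"w2b",225,80,290,220,5.5)
P=cloud(c); I=c["pixels"].astype(int)
m=(I.max(2)<60)&(P[...,2]>70); m[:, :245]=0; m[:,270:]=0; m[:85]=0;m[180:]=0
n,l,st,ce=cv2.connectedComponentsWithStats(m.astype(np.uint8)); k=1+st[1:,4].argmax(); print(st[k],ce[k])
v,u=np.nonzero(l==k)
Q=np.array([plane(c,a,b,86)[:2] for a,b in zip(u,v)],np.float32)
print(cv2.minAreaRect(Q)); mu=Q.mean(0); w,V=np.linalg.eigh(np.cov(Q.T)); print(mu,np.degrees(np.arctan(V[1,1]/V[0,1])))
print("medz",np.nanmedian(P[l==k][:,2]))
```

```text
[251 137  11  32 294] [256.04421769 153.04761905]
((499.5419616699219, -319.0793762207031), (39.10462951660156, 12.560344696044922), 3.9252679347991943)
[ 500.02094 -319.01062] -1.3838576035681407
medz 86.13561322157976
```

View pics/w2a.png

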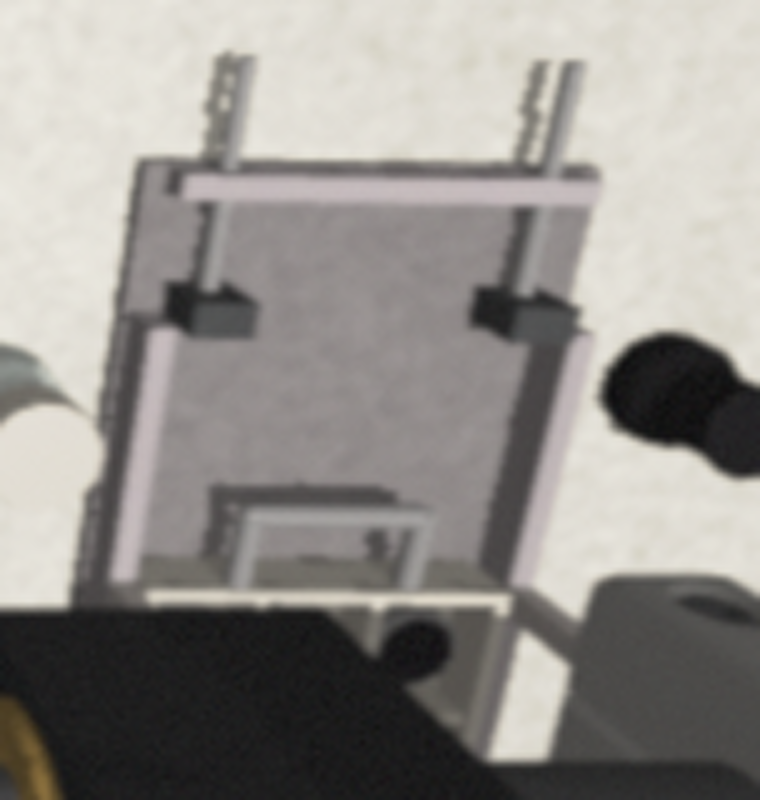

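View pics/w2b.png

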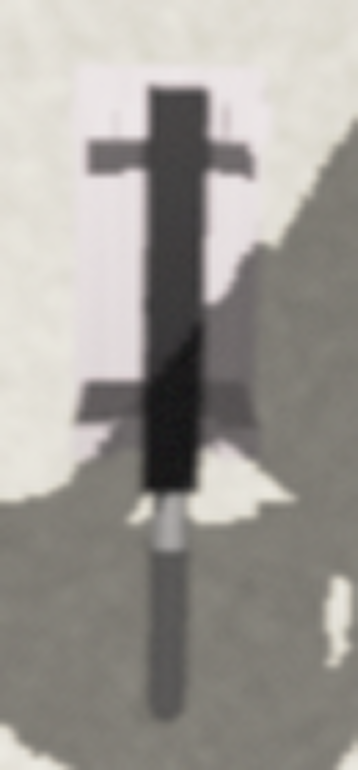

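Run:
```python
from h import *
c=dict(np.load("w2.npz"))
def g(name,a,b,z,k=5,u0=360,v0=150):
    p=plane(c,(a+.5)/k-.5+u0,(b+.5)/k-.5+v0,z); print(name,p.round(1)); return p
H=[g("h",a,b,86,5.5,225,80) for a,b in [(150,88),(207,88),(145,490),(195,490)]]
d=(H[2]+H[3]-H[0]-H[1])/2; print("ctr",sum(H)/4,"len",np.linalg.norm(d),"yaw",np.degrees(np.arctan2(d[1],d[0])))
g("rodend",167,715,80,5.5,225,80)
b1=g("bail-",248,513,28);b2=g("bail+",432,513,28)
t1=g("tray-",148,597,28);t2=g("tray+",512,600,28)
l1=g("lug-",222,300,27);l2=g("lug+",545,306,27)
n1=g("near-",140,160,6);n2=g("near+",600,170,6)
for a,b in((b1,b2),(t1,t2),(l1,l2),(n1,n2)): print(((a+b)/2).round(1),np.degrees(np.arctan2(-(b-a)[0],(b-a)[1])).round(2))
```

```text
h [ 431.8 -329.    86. ]
h [ 431.  -316.7   86. ]
h [ 520.4 -324.    86. ]
h [ 519.6 -312.5   86. ]
ctr [ 475.69054615 -320.54543264   86.        ] len 88.66766964052263 yaw 2.994268323101423
rodend [ 577.7 -314.7   80. ]
bail- [652.9 -59.4  28. ]
bail+ [ 6.487e+02 -3.000e-01  2.800e+01]
tray- [685.7 -85.3  28. ]
tray+ [678.3  34.1  28. ]
lug- [581.5 -83.2  27. ]
lug+ [576.4  16.7  27. ]
near- [ 544.  -106.9    6. ]
near+ [537.   38.5   6. ]
[650.8 -29.9  28. ] 4.07
[682.  -25.6  28. ] 3.55
[579.  -33.2  27. ] 2.91
[540.5 -34.2   6. ] 2.74
```

arm_command(
  series=[
    [60, [40, 47, 4], 1],
    [60, [80, 47, 4], 1],
    [60, [100, 47, 4], 1],
    [60, [100, 47, 4], 1],
  ],
)

```text
clock: 3.2
eef_pos: [475.8, -318.8, 139.6]
eef_rot: [2.469, 1.569, -2.189]
wrist_force: [0.4, -0.5, 0.6]
finger_gap: 59.9
```

Run:
```python
from h import *
c=camera("wrist"); cv2.imwrite("pics/w3.png",c["pixels"][:,:,::-1]); print(yaw(),read_state()["eef_pos"])
```

```text
3.1260064996591255 [ 476.28911267 -319.3488716   140.8528554 ]
```

View pics/w3.png

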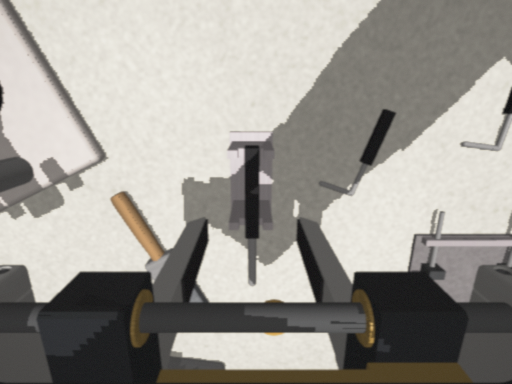

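arm_command(
  series=[
    [60, [30, 0, 0], 0],
    [60, [60, 0, 0], 0],
    [60, [82, 0, 0], 0],
    [60, [82, 0, 0], 0],
  ],
)

```text
clock: 3.75
eef_pos: [476.4, -319.1, 59.1]
eef_rot: [-3.075, 1.569, -1.449]
wrist_force: [0.2, -0.2, -0.0]
finger_gap: 59.8
```

Run:
```python
from h import *
c=camera("wrist"); cv2.imwrite("pics/w4.png",c["pixels"][:,:,::-1]); print(yaw(),read_state()["eef_pos"])
```

```text
3.1583161573857366 [ 476.87829757 -319.55852005   60.1812161 ]
```

View pics/w4.png

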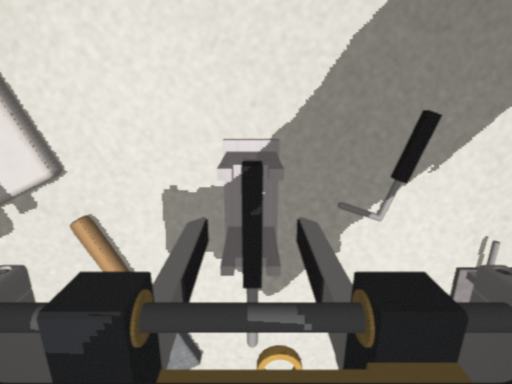

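arm_command(
  series=[
    [8, [1, 0, 0], 0],
    [8, [1, 0, 0], 0],
    [8, [1, 0, 0], 0],
    [8, [1, 0, 0], 0],
    [8, [1, 0, 0], 0],
    [8, [1, 0, 0], 0],
  ],
  newtons=60,
)

```text
clock: 4.55
eef_pos: [476.9, -319.5, 59.2]
eef_rot: [-2.712, 1.567, -1.086]
wrist_force: [-0.8, 0.6, 0.8]
finger_gap: 12.4
```

arm_command(
  series=[
    [8, [-15, 0, 0], 0],
    [8, [-40, 0, 0], 0],
    [8, [-70, 0, 0], 0],
    [8, [-100, 0, 0], 0],
    [8, [-100, 0, 0], 0],
  ],
)

```text
clock: 5.18
eef_pos: [477.5, -319.9, 161.9]
eef_rot: [-2.474, 1.563, -0.848]
wrist_force: [0.5, -0.4, -2.3]
finger_gap: 11.8
```

Run:
```python
from h import *
c=camera("wrist"); cv2.imwrite("pics/w5.png",c["pixels"][:,:,::-1]); print(yaw(),read_state())
s=camera("scene"); crop(s,"s5",105,150,385,310,2.8)
```

```text
3.151090442326942 {'clock': 5.225, 'joints': array([-6.53157655e-01,  3.67590637e-01,  1.48191168e+00, -1.50485303e-03,
        1.28742320e+00, -2.27853889e+00]), 'qd': array([ 0.00067447,  0.03077215,  0.03569347, -0.00052778, -0.01207005,
       -0.00045344]), 'effort': array([ 3.63704329e-02, -6.04691648e+01, -3.78669798e+01, -4.50367865e-02,
        2.61968449e-01, -5.10055343e-04]), 'eef_pos': array([ 476.88245315, -319.36022608,  159.89592819]), 'eef_rot': array([-2.57915832,  1.56591037, -0.95335971]), 'wrist_force': array([ 0.59015383, -0.91790786, -2.39583981]), 'moment': array([-0.02289148, -0.02694398,  0.02385989]), 'finger_gap': 11.837718163623327}
```

View pics/w5.png

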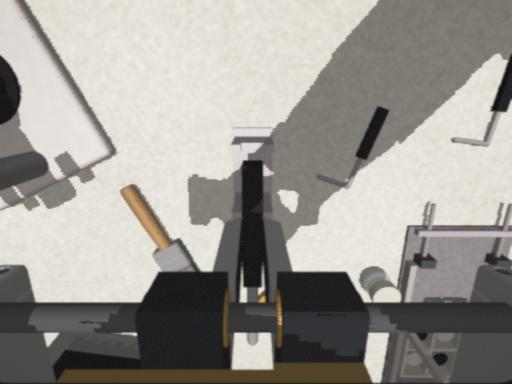

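View pics/s5.png

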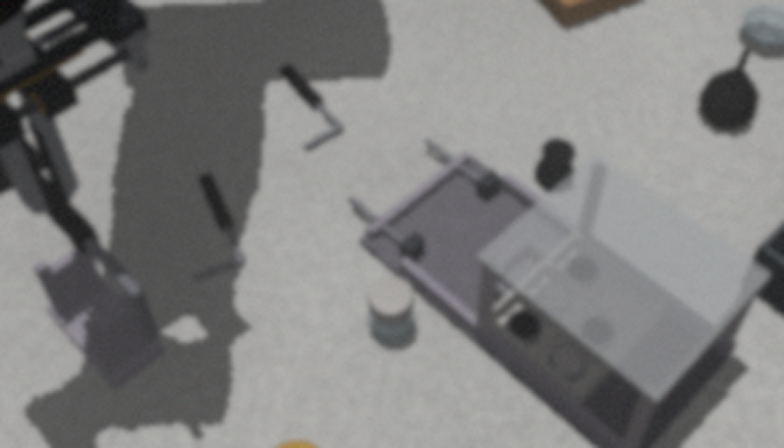

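arm_command(
  series=[
    [8, [0, -8, 36], 0],
    [8, [0, -16, 72], 0],
    [8, [0, -24, 108], 0],
    [8, [0, -32, 144], 0],
    [8, [0, -40, 180], 0],
    [8, [0, -48, 216], 0],
    [8, [0, -56, 252], 0],
    [8, [0, -64, 285], 0],
    [8, [30, -64, 285], 0],
    [8, [60, -64, 285], 0],
    [8, [76, -64, 285], 0],
    [8, [76, -64, 285], 0],
  ],
)

```text
clock: 6.78
eef_pos: [524.1, -31.1, 80.8]
eef_rot: [2.543, 1.568, -2.115]
wrist_force: [-0.1, -0.6, -2.0]
finger_gap: 12.1
```

Run:
```python
from h import *
print(yaw(),read_state()["eef_pos"],read_state()["wrist_force"])
s=camera("scene"); crop(s,"s6",205,170,405,320,4); np.savez("s6.npz",**s)
c=camera("top"); crop(c,"t6",225,120,315,240,5); np.savez("t6.npz",**c)
w=camera("wrist"); cv2.imwrite("pics/w6.png",w["pixels"][:,:,::-1]);np.savez("w6.npz",**w)
```

```text
3.1429192406921356 [524.10501143 -31.14865524  80.80842754] [-0.06725552 -0.57405896 -2.00096506]
```

View pics/s6.png

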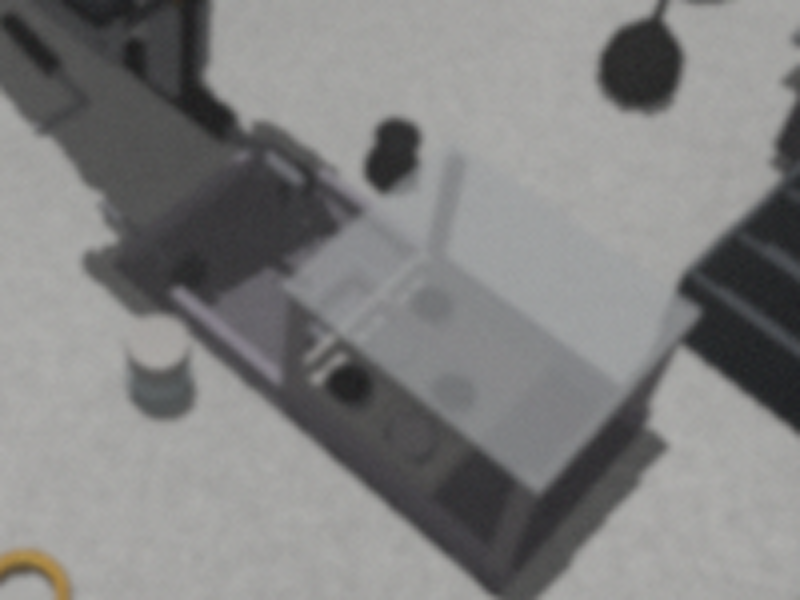

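View pics/t6.png

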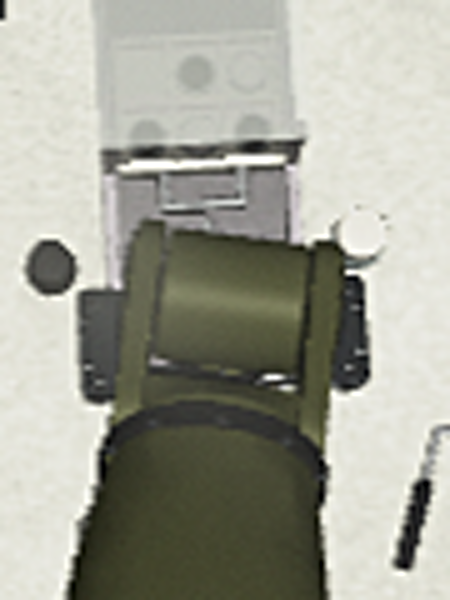

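View pics/w6.png

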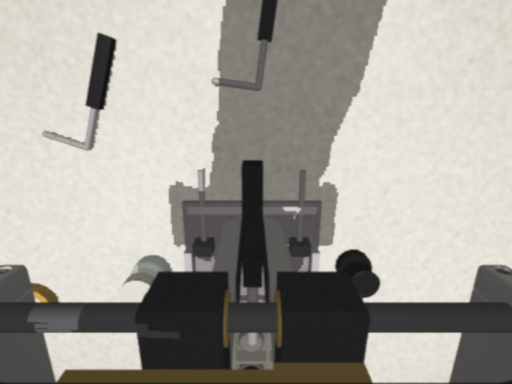

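Run:
```python
from h import *
c=dict(np.load("t6.npz")); crop(c,"t6a",240,145,295,180,14)
w=dict(np.load("w6.npz")); crop(w,"w6a",170,160,340,384,3.5)
```

```text
(no output)
```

View pics/t6a.png

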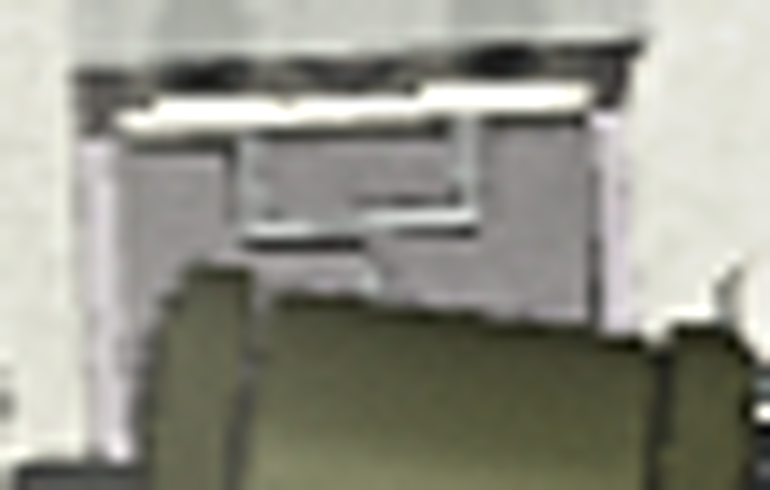

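View pics/w6a.png

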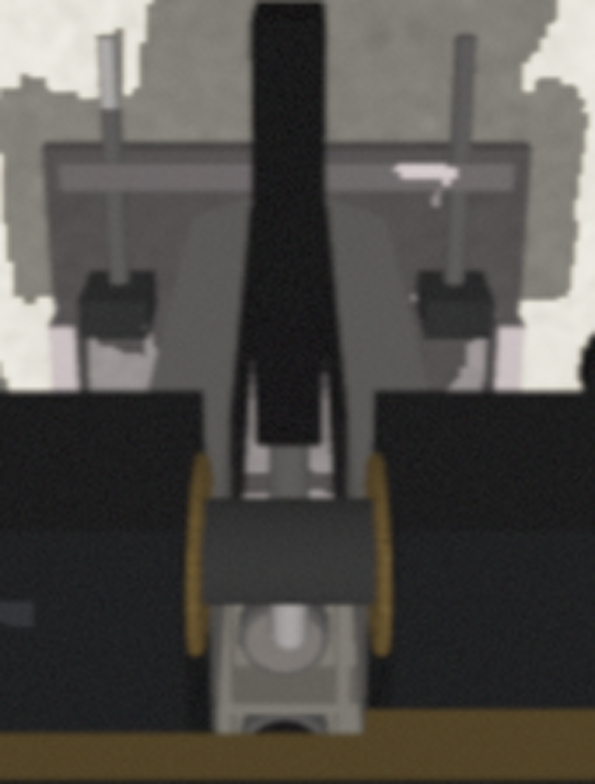

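Run:
```python
from h import *
c=dict(np.load("t6.npz"));w=dict(np.load("w6.npz"))
def g(c,a,b,z,k,u0,v0): return plane(c,(a+.5)/k-.5+u0,(b+.5)/k-.5+v0,z).round(1)
zt=80.8+9+9+3  # rod
print("top hook end",g(c,372,264,zt,14,240,145),"bar",g(c,357,225,27,14,240,145),"wall",g(c,350,125,28,14,240,145))
print("wr hook end",g(w,288,648,zt,3.5,170,160),"bar",g(w,288,485,27,3.5,170,160),"wall",g(w,288,605,28,3.5,170,160), "lugs",g(w,288,302,27,3.5,170,160))
print("predicted hook axis", 524.1+100*np.cos(np.radians(3.14))-1, -31.1+100*np.sin(np.radians(3.14)))
```

```text
top hook end [628.2 -25.  101.8] bar [653.8 -23.5  27. ] wall [680.  -21.7  28. ]
wr hook end [627.5 -26.9 101.8] bar [641.3 -26.5  27. ] wall [685.1 -24.1  28. ] lugs [579.6 -29.8  27. ]
predicted hook axis 622.9498672858272 -25.62240901465664
```

arm_command(
  series=[
    [8, [0, -12, 0], 0],
    [8, [0, -24, 0], 0],
    [8, [0, -36, 0], 0],
    [8, [0, -46, 0], 0],
    [8, [0, -46, 0], 0],
  ],
)

```text
clock: 7.55
eef_pos: [571.7, -28.7, 82.7]
eef_rot: [-2.53, 1.567, -0.904]
wrist_force: [-0.5, 0.1, -1.4]
finger_gap: 12.0
```

Run:
```python
from h import *
print(yaw(),read_state()["eef_pos"],read_state()["wrist_force"])
s=camera("scene"); crop(s,"s7",235,190,345,270,7)
c=camera("top"); crop(c,"t7",240,135,295,180,13); np.savez("t7.npz",**c)
w=camera("wrist"); crop(w,"w7",170,160,340,384,2.6);np.savez("w7.npz",**w)
```

```text
3.151481954548941 [571.71803206 -28.74293108  82.72718092] [-0.47865859  0.11600138 -1.43558023]
```

View pics/s7.png

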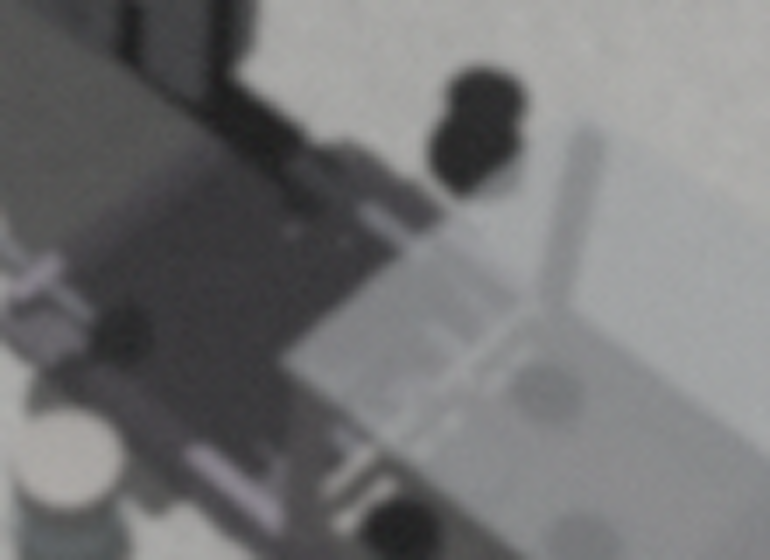

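View pics/t7.png

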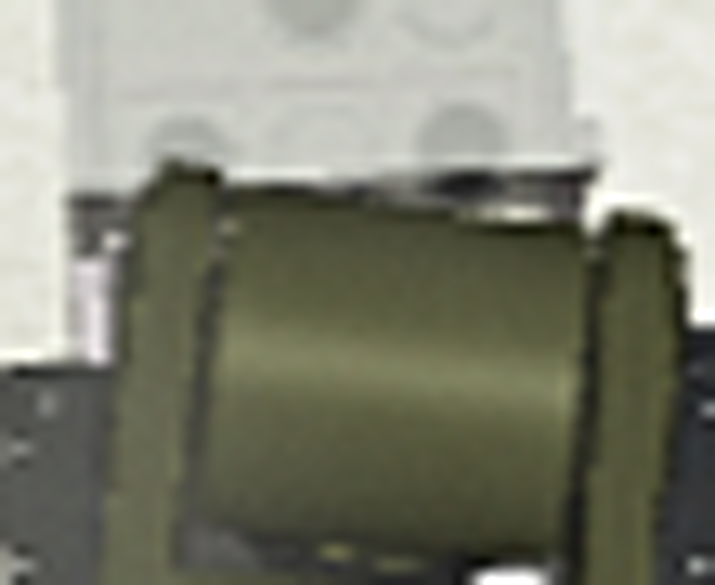

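View pics/w7.png

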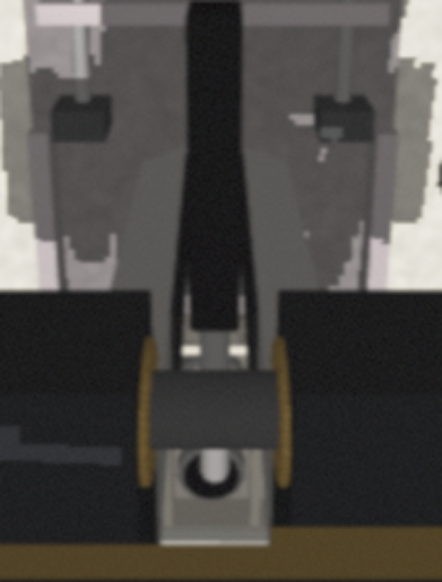

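Run:
```python
from h import *
w=dict(np.load("w7.npz"));crop(w,"w7b",225,270,280,350,9)
for b in(345,350,357): print(plane(w,252,b/2.6+160-.3,28).round(1))
print("end",plane(w,252,478/2.6+160,82.7+21).round(1))
print(read_state()["eef_pos"])
```

```text
[679.3 -24.3  28. ]
[681.7 -24.1  28. ]
[685. -24.  28.]
end [670.8 -24.4 103.7]
[570.97769948 -28.75799279  82.9027016 ]
```

View pics/w7b.png

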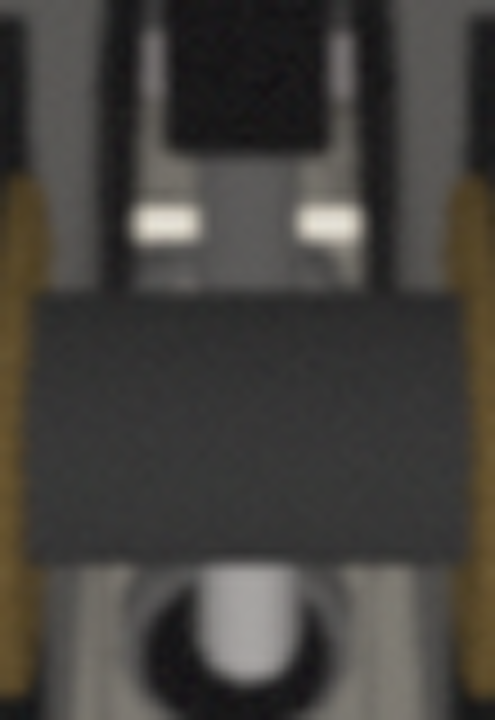

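arm_command(
  series=[
    [8, [4, 0, 0], 0],
    [8, [8, 0, 0], 0],
    [8, [12, 0, 0], 0],
    [8, [16, 0, 0], 0],
    [8, [16, 0, 0], 0],
  ],
)

```text
clock: 8.32
eef_pos: [570.8, -28.8, 66.5]
eef_rot: [-2.707, 1.568, -1.081]
wrist_force: [0.0, -0.2, -1.2]
finger_gap: 12.1
```

arm_command(
  series=[
    [8, [4, 0, 0], 0],
    [8, [8, 0, 0], 0],
    [8, [9, 0, 0], 0],
    [8, [9, 0, 0], 0],
  ],
)

```text
clock: 8.82
eef_pos: [570.9, -28.8, 57.5]
eef_rot: [-2.71, 1.568, -1.085]
wrist_force: [0.3, -0.3, -1.5]
finger_gap: 11.8
```

arm_command(
  series=[
    [8, [0, 3, 0], 0],
    [8, [0, 6, 0], 0],
    [8, [0, 9, 0], 0],
    [8, [0, 12, 0], 0],
    [8, [0, 16, 0], 0],
    [8, [0, 20, 0], 0],
  ],
)

```text
clock: 9.57
eef_pos: [550.6, -29.9, 57.4]
eef_rot: [-2.682, 1.568, -1.057]
wrist_force: [2.1, -0.2, -3.4]
finger_gap: 12.2
```

Run:
```python
from h import *
print(read_state())
w=camera("wrist"); crop(w,"w8",140,160,370,384,2.6);np.savez("w8.npz",**w)
s=camera("scene"); crop(s,"s8",205,170,405,320,4)
```

```text
{'clock': 9.575, 'joints': array([-0.11935603,  0.43514363,  1.64439222, -0.00297383,  1.06015357,
       -1.74355973]), 'qd': array([-0.01034701, -0.06219902,  0.09403832,  0.0019126 , -0.02920824,
       -0.01132975]), 'effort': array([-3.02958512e-02, -5.70209098e+01, -3.11281872e+01, -1.20963128e-01,
        7.79899489e-01,  1.68823230e-02]), 'eef_pos': array([550.63784246, -29.94372696,  57.44786984]), 'eef_rot': array([-2.68242984,  1.56757752, -1.05677519]), 'wrist_force': array([ 2.08206384, -0.18487185, -3.40924937]), 'moment': array([ 0.08917991, -0.49472139, -0.02475926]), 'finger_gap': 12.204937305222161}
```

View pics/w8.png

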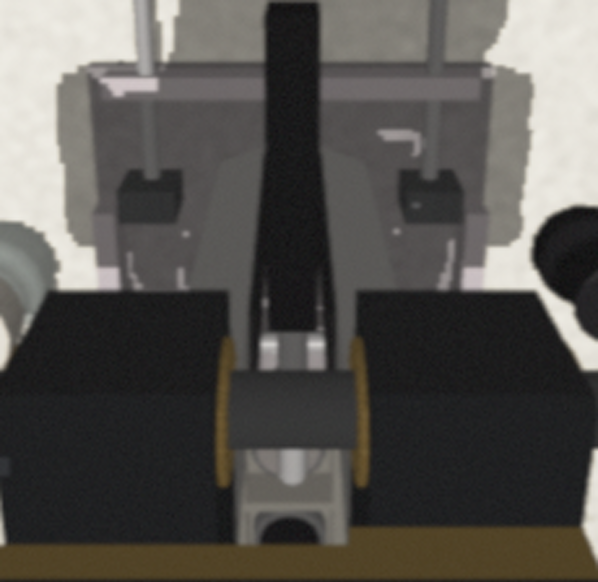

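View pics/s8.png

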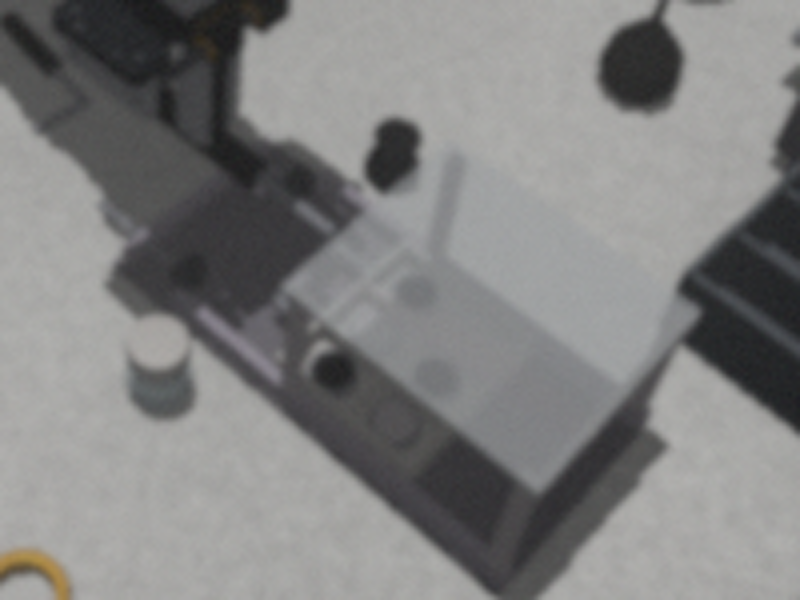

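arm_command(
  series=[
    [8, [0, 8, 0], 0],
    [8, [0, 16, 0], 0],
    [8, [0, 24, 0], 0],
    [8, [0, 32, 0], 0],
    [8, [0, 40, 0], 0],
    [8, [0, 47, 0], 0],
    [8, [0, 53, 0], 0],
    [8, [0, 58, 0], 0],
    [8, [0, 62, 0], 0],
    [8, [0, 65, 0], 0],
  ],
)

```text
clock: 10.92
eef_pos: [485.4, -33.5, 57.4]
eef_rot: [-2.806, 1.568, -1.181]
wrist_force: [1.6, -0.5, -2.7]
finger_gap: 11.6
```

Run:
```python
from h import *
s=read_state(); print(s["wrist_force"],s["moment"],s["eef_pos"],yaw())
w=camera("wrist"); crop(w,"w9",140,160,370,384,2.6);np.savez("w9.npz",**w)
s=camera("scene"); crop(s,"s9",205,170,405,320,4)
c=camera("top"); crop(c,"t9",225,120,315,240,5)
```

```text
[ 1.61680866 -0.48872566 -2.74421859] [ 0.0238477  -0.50649897 -0.0208447 ] [485.36457863 -33.51490337  57.41511457] 3.14371588681646
```

View pics/w9.png

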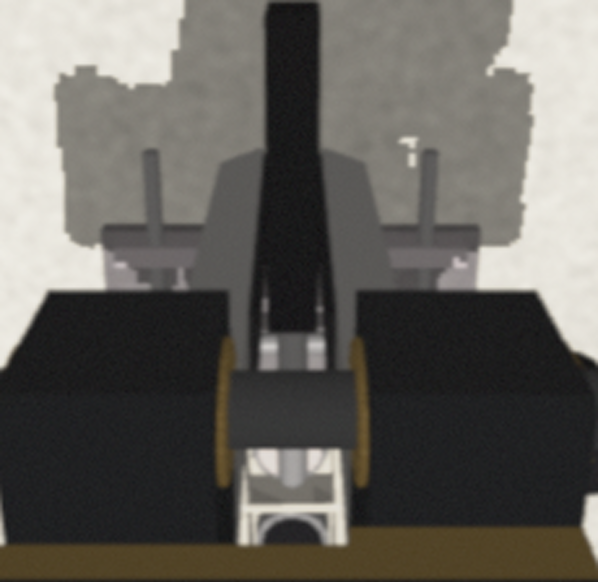

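View pics/s9.png

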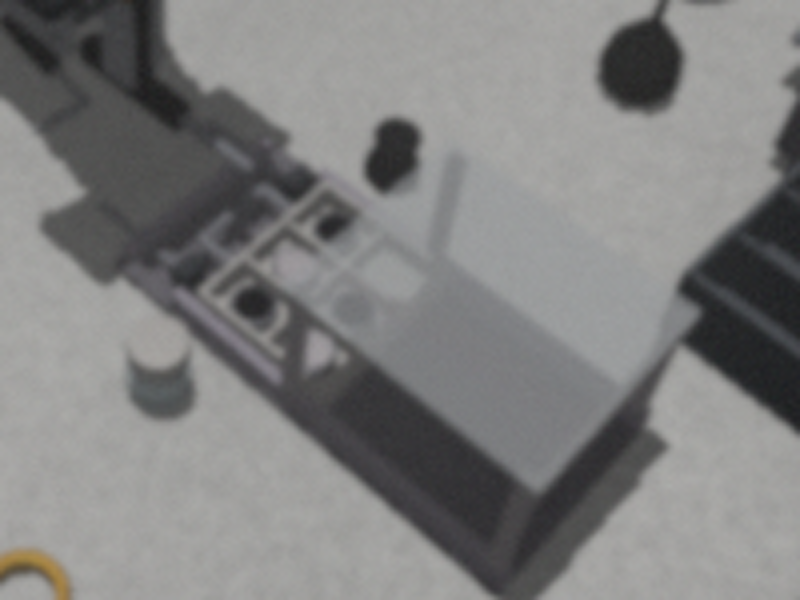

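View pics/t9.png

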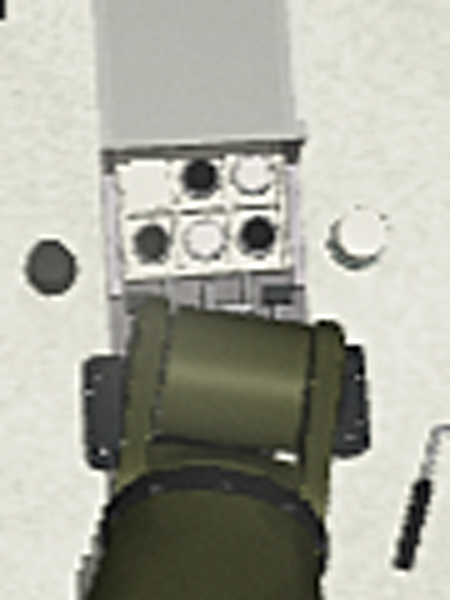

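arm_command(
  series=[
    [8, [0, 1.5, 0], 0],
    [8, [0, 3, 0], 0],
    [8, [0, 4.5, 0], 0],
    [8, [0, 6, 0], 0],
  ],
)

```text
clock: 11.58
eef_pos: [479.3, -33.9, 57.4]
eef_rot: [-2.955, 1.568, -1.329]
wrist_force: [2.4, 0.0, -2.1]
finger_gap: 12.5
```

Run:
```python
from h import *
s=read_state(); print(s["wrist_force"],s["moment"],s["eef_pos"],yaw())
c=camera("top"); crop(c,"t10",240,165,295,190,14)
```

```text
[ 2.35796169  0.01058896 -2.12008602] [ 0.09789406 -0.52949174  0.01376509] [479.25305818 -33.85727295  57.40000531] 3.1405731228979046
```

View pics/t10.png

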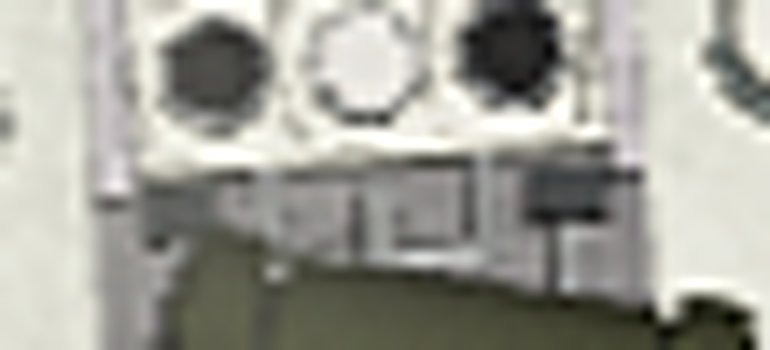

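arm_command(
  series=[
    [8, [0, 0.7, 0], 0],
    [8, [0, 1.4, 0], 0],
    [8, [0, 2.1, 0], 0],
    [8, [0, 2.8, 0], 0],
    [8, [0, 3.5, 0], 0],
  ],
)

```text
clock: 12.25
eef_pos: [475.6, -34.0, 57.4]
eef_rot: [-3.004, 1.568, -1.379]
wrist_force: [2.5, 0.2, -2.2]
finger_gap: 12.4
```

arm_command(
  series=[
    [8, [0, 0.7, 0], 0],
    [8, [0, 1.3, 0], 0],
    [8, [0, 2, 0], 0],
    [8, [0, 2, 0], 0],
  ],
)

```text
clock: 12.75
eef_pos: [473.5, -34.1, 57.4]
eef_rot: [-2.992, 1.568, -1.367]
wrist_force: [3.7, 0.5, -3.7]
finger_gap: 12.1
```

arm_command(
  series=[
    [8, [0, 0.5, 0], 0],
    [8, [0, 1, 0], 0],
    [8, [0, 1, 0], 0],
  ],
)

```text
clock: 13.12
eef_pos: [472.8, -34.2, 57.4]
eef_rot: [-2.805, 1.568, -1.179]
wrist_force: [5.2, 0.7, -4.3]
finger_gap: 12.0
```

Run:
```python
from h import *
s=read_state(); print(s["wrist_force"],s["moment"],s["eef_pos"],yaw())
c=camera("top"); crop(c,"t11",240,165,295,190,14)
w=camera("wrist"); crop(w,"w11",140,160,370,384,2.6)
```

```text
[ 5.19697071  0.66984563 -4.2989647 ] [ 0.12487186 -1.08439052 -0.02452863] [472.75578123 -34.2155211   57.42148211] 3.139033752559297
```

View pics/t11.png

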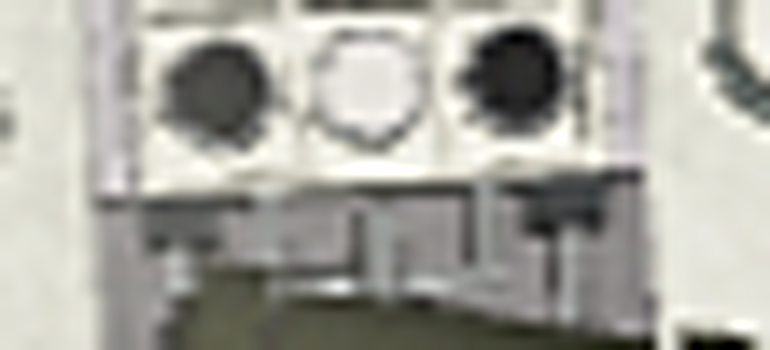

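View pics/w11.png

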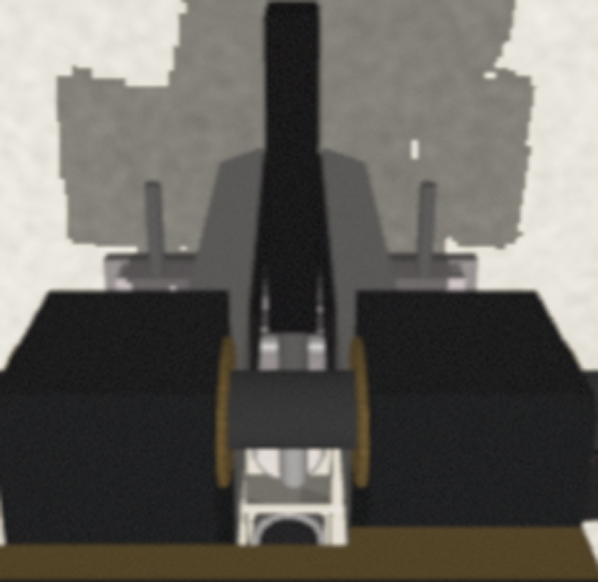

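arm_command(
  series=[
    [8, [0, 0.5, 0], 0],
    [8, [0, 1, 0], 0],
    [8, [0, 1, 0], 0],
  ],
)

```text
clock: 13.6
eef_pos: [472.2, -34.2, 57.5]
eef_rot: [-2.52, 1.567, -0.894]
wrist_force: [7.3, -0.7, -4.9]
finger_gap: 12.0
```

arm_command(
  series=[
    [8, [0, 0.7, 0], 0],
    [8, [0, 0.7, 0], 0],
    [8, [0, 0.7, 0], 0],
  ],
)

```text
clock: 13.98
eef_pos: [472.0, -34.3, 57.6]
eef_rot: [-2.29, 1.566, -0.665]
wrist_force: [7.8, 0.4, -5.8]
finger_gap: 12.4
```

arm_command(
  series=[
    [8, [0, 0.6, 0], 0],
    [8, [0, 0.6, 0], 0],
    [8, [0, 0.6, 0], 0],
    [8, [0, 0.6, 0], 0],
    [8, [0, 0.6, 0], 0],
    [8, [0, 0.6, 0], 0],
    [8, [0, 0.6, 0], 0],
    [8, [0, 0.6, 0], 0],
    [8, [0, 0.6, 0], 0],
    [8, [0, 0.6, 0], 0],
    [8, [0, 0.6, 0], 0],
    [8, [0, 0.6, 0], 0],
  ],
)

```text
clock: 15.48
eef_pos: [471.7, -34.3, 57.6]
eef_rot: [-2.209, 1.566, -0.584]
wrist_force: [6.8, 0.9, -4.1]
finger_gap: 11.9
```

Run:
```python
from h import *
s=read_state(); print(s["wrist_force"],s["moment"],s["eef_pos"],yaw())
w=camera("wrist"); crop(w,"w12",140,160,370,384,2.6)
c=camera("top"); crop(c,"t12",240,165,295,190,14)
s=camera("scene"); crop(s,"s12",205,170,405,320,4)
print(read_state()["wrist_force"])
```

```text
[ 6.76612058  0.89297684 -4.09849236] [ 0.14860168 -1.18516516 -0.00650474] [471.6797269  -34.32451361  57.63681356] 3.1350091928971606
[ 5.78245357 -0.06315184 -4.2459077 ]
```

View pics/w12.png

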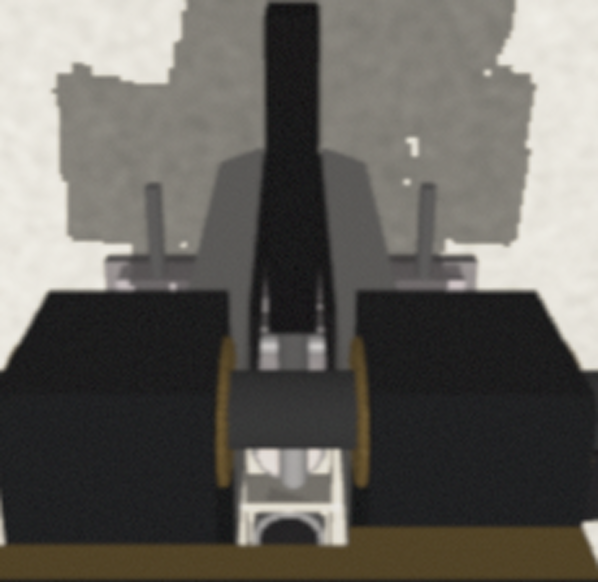

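View pics/t12.png

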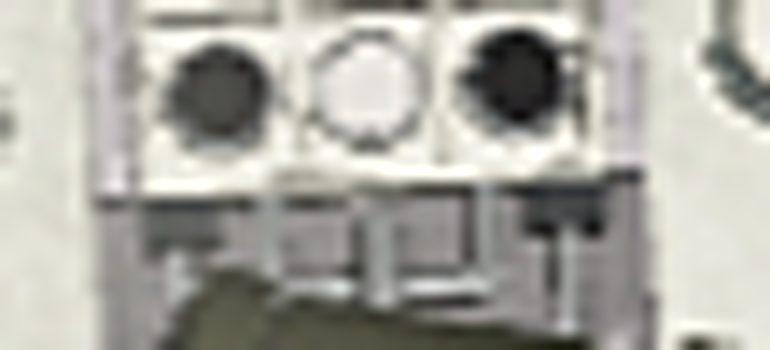

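View pics/s12.png

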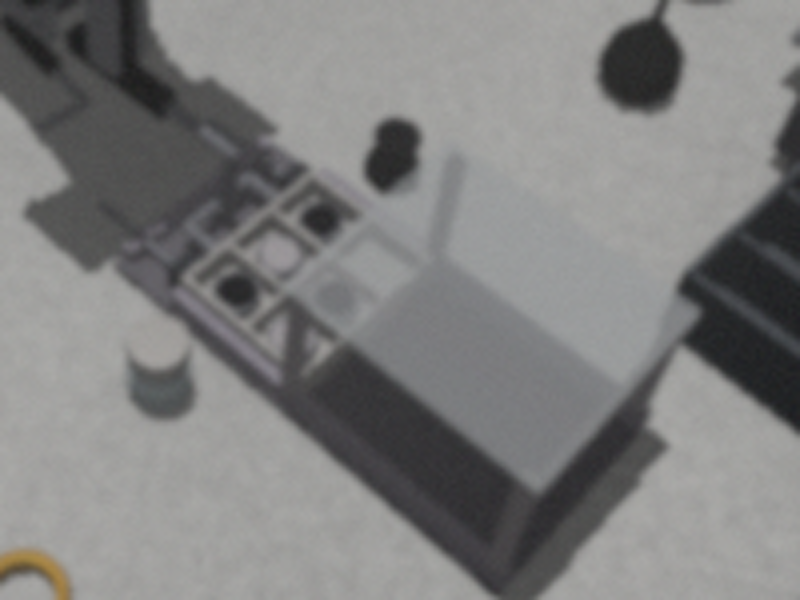

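arm_command(
  series=[
    [8, [0, 0.7, 0], 0],
    [8, [0, 1.2, 0], 0],
    [8, [0, 1.2, 0], 0],
  ],
)

```text
clock: 16.0
eef_pos: [471.2, -34.4, 57.8]
eef_rot: [-2.068, 1.564, -0.442]
wrist_force: [8.7, 0.3, -6.4]
finger_gap: 12.2
```

arm_command(
  series=[
    [8, [0, 0.7, 0], 0],
    [8, [0, 0.75, 0], 0],
    [8, [0, 0.8, 0], 0],
    [8, [0, 0.85, 0], 0],
    [8, [0, 0.9, 0], 0],
  ],
)

```text
clock: 16.62
eef_pos: [470.9, -34.4, 57.9]
eef_rot: [-1.998, 1.563, -0.373]
wrist_force: [7.8, 0.1, -5.7]
finger_gap: 11.7
```

arm_command(
  series=[
    [8, [0, 0.8, 0], 0],
    [8, [0, 0.85, 0], 0],
    [8, [0, 0.9, 0], 0],
    [8, [0, 0.95, 0], 0],
    [8, [0, 1.0, 0], 0],
  ],
)

```text
clock: 17.25
eef_pos: [470.4, -34.5, 58.0]
eef_rot: [-1.953, 1.562, -0.328]
wrist_force: [7.8, 1.7, -5.2]
finger_gap: 11.8
```

arm_command(
  series=[
    [8, [0, 0.9, 0], 0],
    [8, [0, 0.95, 0], 0],
    [8, [0, 1.0, 0], 0],
    [8, [0, 1.05, 0], 0],
    [8, [0, 1.1, 0], 0],
    [8, [0, 1.15, 0], 0],
  ],
)

```text
clock: 18.0
eef_pos: [469.8, -34.6, 58.2]
eef_rot: [-1.922, 1.56, -0.296]
wrist_force: [7.2, 0.3, -4.0]
finger_gap: 12.1
```

Run:
```python
from h import *
w=camera("wrist"); crop(w,"w13",140,160,370,384,2.6)
c=camera("top"); crop(c,"t13",240,165,295,190,14)
print(read_state()["wrist_force"],read_state()["eef_pos"])
```

```text
[ 7.4175061   1.34264565 -5.69542361] [469.74664657 -34.61372127  58.18014769]
```

View pics/t13.png

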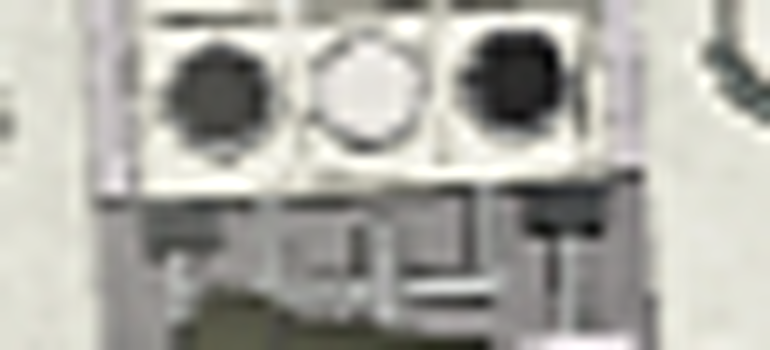

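View pics/w13.png

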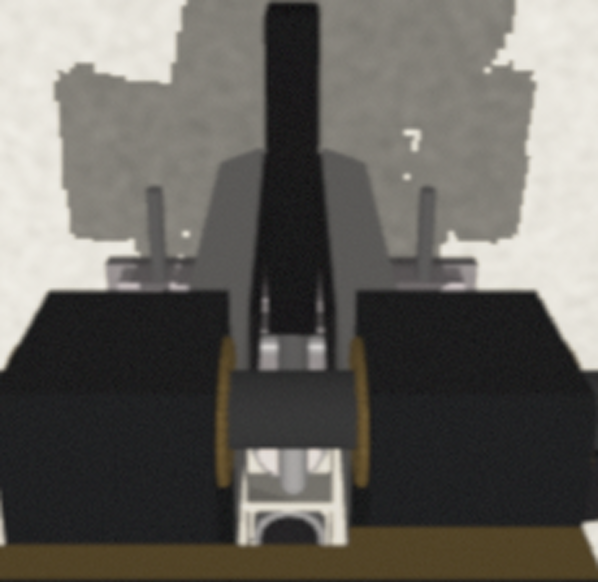

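arm_command(
  series=[
    [8, [0, -1, 0], 0],
    [8, [0, -2.5, 0], 0],
    [8, [0, -4, 0], 0],
    [8, [0, -5.5, 0], 0],
    [8, [0, -6.5, 0], 0],
    [8, [0, -6.5, 0], 0],
  ],
)

```text
clock: 18.85
eef_pos: [476.2, -34.2, 58.2]
eef_rot: [-1.926, 1.56, -0.3]
wrist_force: [0.3, -0.7, -2.0]
finger_gap: 11.9
```

Run:
```python
from h import *
c=camera("top"); crop(c,"t14",240,165,295,190,14)
print(read_state()["wrist_force"],read_state()["eef_pos"],read_state()["moment"])
```

```text
[-0.03353144  0.8025214  -2.1339789 ] [476.14024222 -34.24735747  58.1938494 ] [-0.01790872  0.06927692 -0.03254334]
```

View pics/t14.png

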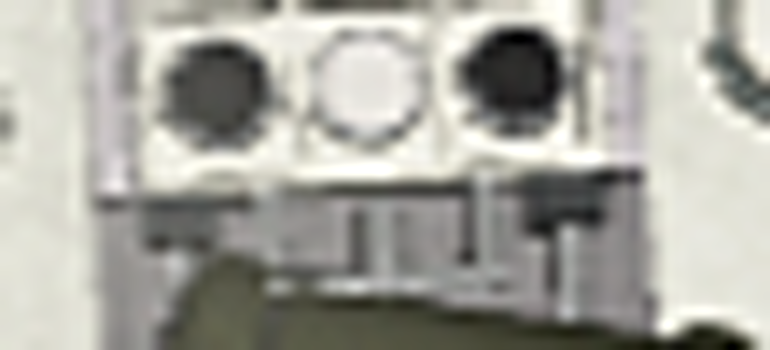

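arm_command(
  series=[
    [8, [-6, 0, 0], 0],
    [8, [-14, 0, 0], 0],
    [8, [-24, 0, 0], 0],
    [8, [-40, 0, 0], 0],
    [8, [-65, 0, 0], 0],
    [8, [-102, 0, 0], 0],
    [8, [-102, 0, 0], 0],
  ],
)

```text
clock: 19.77
eef_pos: [476.4, -34.1, 163.4]
eef_rot: [-1.874, 1.555, -0.249]
wrist_force: [-0.6, 1.2, -2.0]
finger_gap: 12.2
```

Run:
```python
from h import *
s=read_state();print(s["wrist_force"],s["eef_pos"],s["moment"],yaw())
print(pose()[1].round(4)); print(toolshift([476.9,-319.5,160]))
w=camera("wrist"); cv2.imwrite("pics/w15.png",w["pixels"][:,:,::-1])
s=camera("scene"); crop(s,"s15",125,130,345,290,3.6)
```

```text
[-0.55001171  1.18338561 -2.03296889] [476.37198386 -34.09505682 163.38329043] [ 0.02715987 -0.00492176 -0.03763125] 3.129129779802818
[[ 0.0152 -0.9984 -0.0546]
 [-0.0039 -0.0547  0.9985]
 [-0.9999 -0.015  -0.0047]]
[   4.49196948   15.12089743 -284.9892765 ]
```

View pics/w15.png

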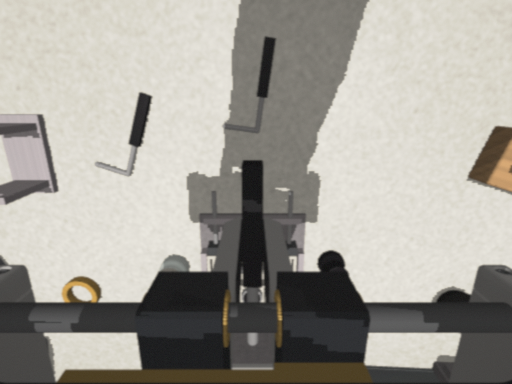

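View pics/s15.png

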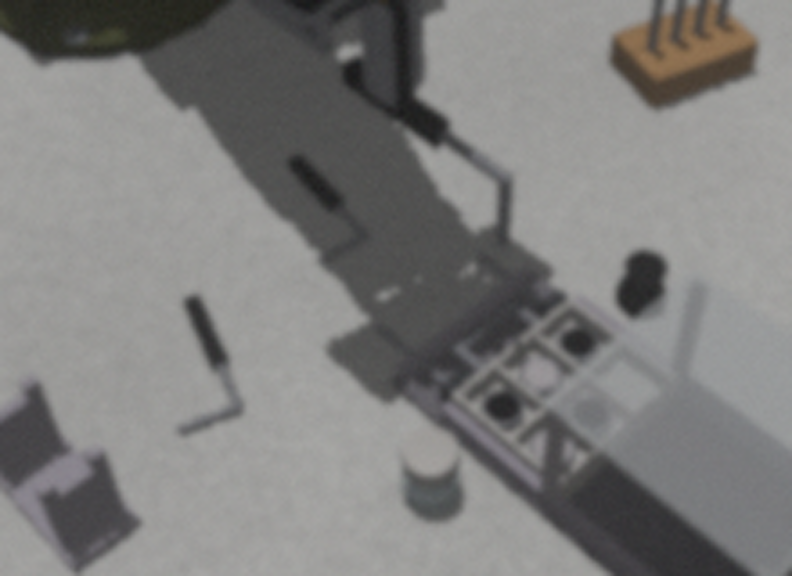

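arm_command(
  series=[
    [8, [0, 2, -36], 0],
    [8, [0, 4, -72], 0],
    [8, [1, 6, -108], 0],
    [8, [1, 8, -144], 0],
    [8, [2, 10, -180], 0],
    [8, [2, 12, -216], 0],
    [8, [3, 14, -252], 0],
    [8, [4, 15, -275], 0],
    [8, [4, 15, -285], 0],
    [8, [4, 15, -285], 0],
  ],
)

```text
clock: 21.12
eef_pos: [475.6, -319.0, 156.9]
eef_rot: [-1.881, 1.561, -0.256]
wrist_force: [-0.1, 0.9, -1.2]
finger_gap: 11.9
```

Run:
```python
from h import *
s=read_state();print(s["wrist_force"],s["eef_pos"],s["moment"],yaw())
print(pose()[1].round(4)); print(toolshift([476.9,-319.5,90]),toolshift([476.9,-319.5,60]))
w=camera("wrist"); cv2.imwrite("pics/w16.png",w["pixels"][:,:,::-1])
s=camera("scene"); crop(s,"s16",85,170,265,310,4.2)
c=camera("top"); crop(c,"t16",225,130,375,240,5)
```

```text
[-0.12458068  0.91317135 -1.16701525] [ 475.62570027 -319.03029725  156.8944962 ] [-0.01674815  0.06878783 -0.01511645] 3.1189973911842306
[[ 0.0099 -0.9985 -0.0544]
 [-0.0026 -0.0544  0.9985]
 [-0.9999 -0.0097 -0.0031]]
[66.90480619 -0.59681709 -0.32984998] [96.90324436 -0.30532972 -0.23634951]
```

View pics/w16.png

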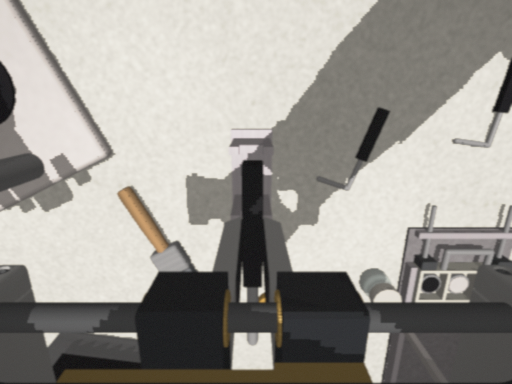

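View pics/s16.png

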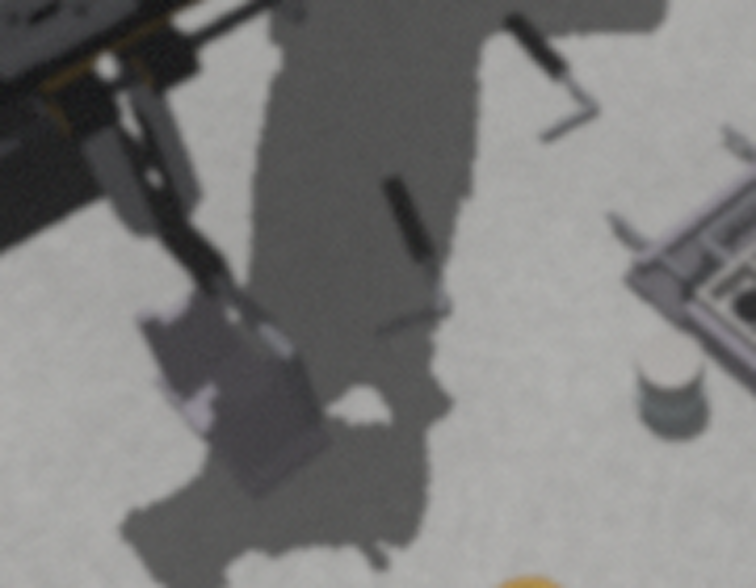

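View pics/t16.png

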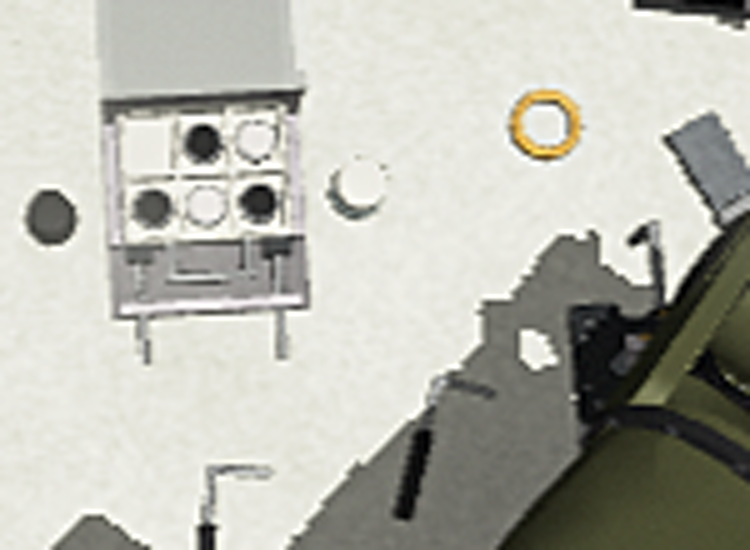

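arm_command(
  series=[
    [8, [20, -0.5, 0], 0],
    [8, [40, -0.5, 0], 0],
    [8, [60, -0.5, 0], 0],
    [8, [75, -0.5, 0], 0],
    [8, [85, -0.5, 0], 0],
    [8, [90, -0.5, 0], 0],
    [8, [92, -0.5, 0], 0],
    [8, [92, -0.5, 0], 0],
  ],
)

```text
clock: 22.28
eef_pos: [477.4, -318.8, 65.7]
eef_rot: [-1.922, 1.559, -0.296]
wrist_force: [0.7, 0.0, -1.3]
finger_gap: 12.2
```

Run:
```python
from h import *
s=read_state();print(s["wrist_force"],s["eef_pos"],s["moment"],yaw())
s=camera("scene"); crop(s,"s17",85,170,265,310,4.2)
w=camera("wrist"); crop(w,"w17",180,110,330,384,2.1)
```

```text
[ 7.48025150e-01  3.17112417e-04 -1.33213852e+00] [ 477.41913894 -318.79529585   65.65853691] [ 0.07135336 -0.02257704 -0.05096767] 3.1757460679748317
```

View pics/s17.png

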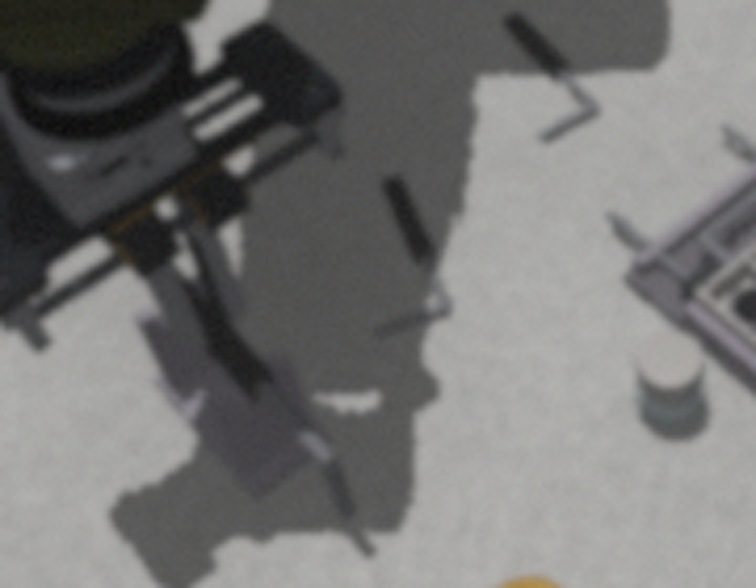

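View pics/w17.png

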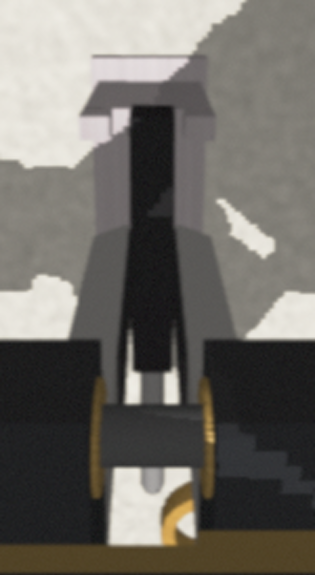

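Tool is centred over the notch; descend slowly until contact.

arm_command(
  series=[
    [8, [1, 0, 0], 0],
    [8, [2, 0, 0], 0],
    [8, [3, 0, 0], 0],
    [8, [4, 0, 0], 0],
    [8, [5, 0, 0], 0],
    [8, [5, 0, 0], 0],
  ],
)

```text
clock: 23.12
eef_pos: [477.5, -318.8, 60.7]
eef_rot: [-1.921, 1.559, -0.295]
wrist_force: [-0.4, -0.7, -0.7]
finger_gap: 12.5
```

arm_command(
  series=[
    [8, [0.5, 0, 0], 0],
    [8, [1, 0, 0], 0],
    [8, [1, 0, 0], 0],
  ],
)

```text
clock: 23.5
eef_pos: [477.5, -318.8, 59.6]
eef_rot: [-1.92, 1.56, -0.293]
wrist_force: [-0.1, 0.6, -1.7]
finger_gap: 11.8
```

arm_command(
  series=[
    [8, [0.5, 0, 0], 0],
    [8, [1, 0, 0], 0],
    [8, [1, 0, 0], 0],
  ],
)

```text
clock: 23.88
eef_pos: [477.6, -318.9, 59.2]
eef_rot: [-1.935, 1.559, -0.309]
wrist_force: [-2.7, 1.0, 5.5]
finger_gap: 12.4
```

arm_command(
  series=[
    [14, [0, 0, 0], 0],
    [18, [0, 0, 0], 0],
    [24, [0, 0, 0], 0],
    [36, [0, 0, 0], 0],
    [50, [0, 0, 0], 0],
    [60, [0, 0, 0], 0],
    [60, [0, 0, 0], 0],
  ],
)

```text
clock: 24.75
eef_pos: [477.5, -318.8, 59.2]
eef_rot: [-1.933, 1.559, -0.307]
wrist_force: [0.3, -0.5, 0.5]
finger_gap: 58.7
```

Run:
```python
from h import *
s=read_state();print(s["wrist_force"],s["eef_pos"],s["finger_gap"],yaw())
w=camera("wrist"); crop(w,"w18",180,110,330,384,2.1)
```

```text
[ 0.25694708 -0.51251491  0.52885208] [ 477.54698174 -318.83677348   59.15087873] 58.728020378621515 3.1788373184262486
```

View pics/w18.png

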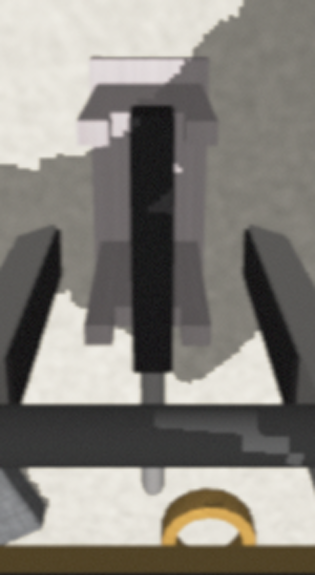

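Tool lies in both notches. Retract up and back.

arm_command(
  series=[
    [60, [-20, 0, 0], 0],
    [60, [-50, 0, 0], 0],
    [60, [-100, 0, 0], 0],
    [60, [-150, 0, 0], 0],
    [60, [-180, 60, 0], 0],
    [60, [-180, 110, 0], 0],
    [60, [-180, 110, 0], 0],
  ],
)

```text
clock: 25.68
eef_pos: [363.7, -324.7, 238.9]
eef_rot: [-2.008, 1.558, -0.384]
wrist_force: [0.1, 0.3, 0.5]
finger_gap: 60.2
```

Run:
```python
from h import *
s=read_state();print(s["clock"],s["wrist_force"],s["eef_pos"])
s=camera("scene"); crop(s,"s19",85,150,365,310,2.8)
c=camera("top"); crop(c,"t19",225,90,375,240,5); np.savez("t19.npz",**c); crop(c,"t19b",240,165,295,195,14)
w=camera("wrist"); cv2.imwrite("pics/w19.png",w["pixels"][:,:,::-1])
```

```text
25.675 [0.11958165 0.28236993 0.45718671] [ 363.73802086 -324.65353421  238.91135032]
```

View pics/s19.png

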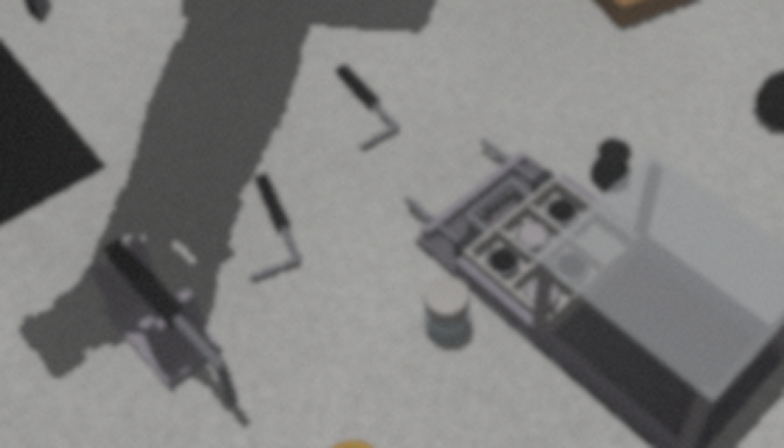

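View pics/t19.png

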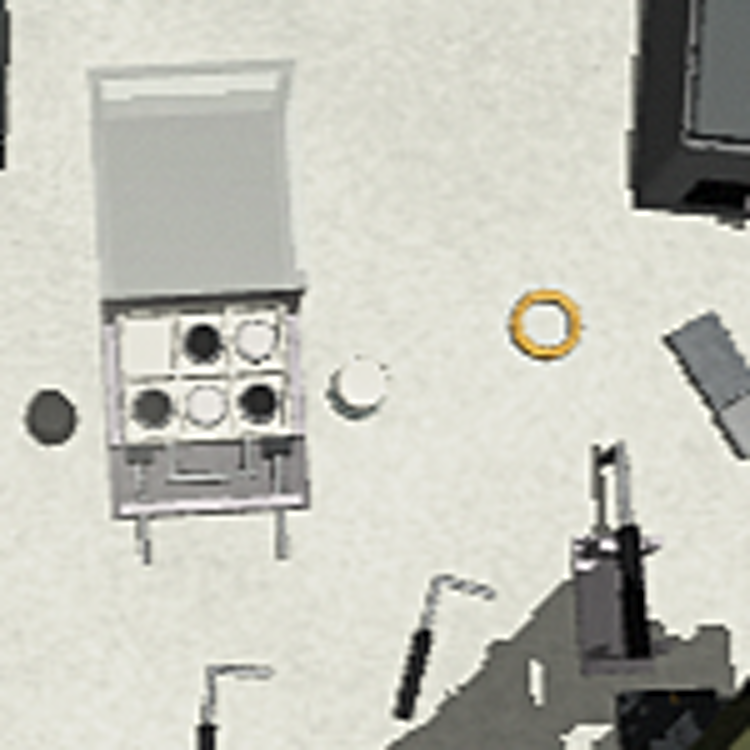

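View pics/t19b.png

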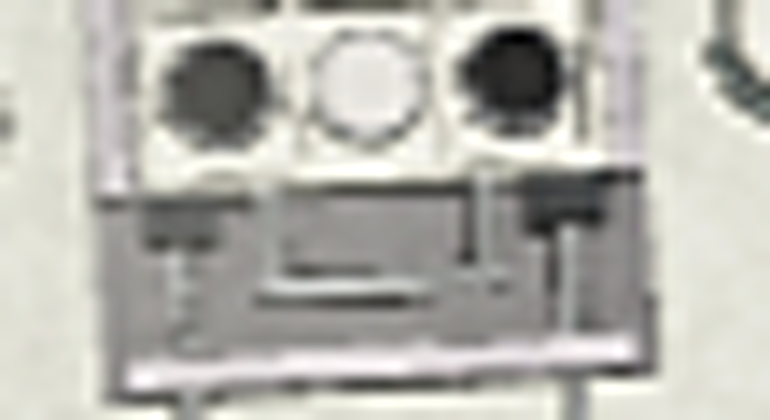

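View pics/w19.png

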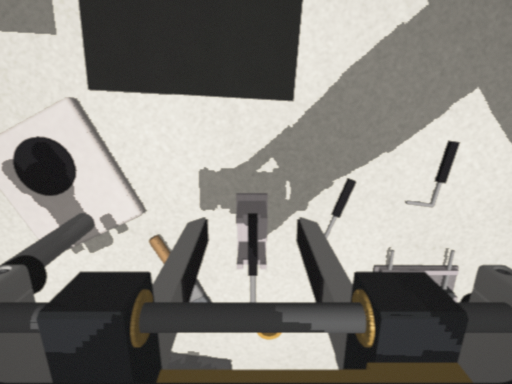

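```bash
python3 -c "
from cell import sign_off; print(sign_off())"
```

```text
the job is handed in; nothing more can be done
None
```

The job is handed in. The tray was dragged out against both lugs, held under the light pull, and unhooked, and the tool is back in its rest. It took about 26 s of the 61 s, and `sign_off` reported no verdict.

- **Hooking and drag:** I took the 90 mm hook tool from its rest and lowered it behind the bail with no contact force. The drag itself read about 2 N. Lug contact showed as the force rising from about 2.5 N to 5 N while the tray stopped moving.
- **Seating pull:** I held it at roughly 6–9 N for about 4 s, including the last 2 s at about 7–9 N. At one point the reading drifted down to 5.8 N, probably from a slight slip of the tool in the grip, and I pulled it back up. No reading passed 9 N.
- **Unhooking:** The horizontal force was about 0 N before I lifted the hook clear.
- **Last pictures:** The top view shows the tray square with its front wall at both lugs, to about 1 mm at that picture's scale. The tool lies in both notches, the bystanders in view look where they were, and the gripper is clear of everything.
- **Disagreement:** The wrist and top cameras differed by about 3–4 mm sideways. I settled it by viewing the tool and the dock together in one picture before hooking.

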